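Fold out the crank grip and clamp the bracket

ROBOT

A 6-joint arm with a two-finger parallel gripper is mounted at the origin on the work surface. World frame = base frame: x ahead of the robot, y to its left, z up, the work surface at z = 0. Lengths are in m, angles in rad, forces in N, time in s.
With the tool pointing down it reaches from about 0.4 to 0.925 m from the base axis. Payload 12.5 kg.
Tool frame: the origin (TCP) lies midway between the tips of the shut fingers; the grasp point (between the pads) lies arm.pinch_z behind it (arm.pinch_z is the distance from the TCP to the grasp point, in m); z points along the fingers, y is the line along which they close (so a half turn about z gives the same grasp; the last joint's range is limited). The gripper opens to 95 mm and grips with 3 to 60 N. Pads are 20 mm wide; open, the fingers measure 119 mm over their backs; the gripper's body (75 mm by 180 mm) begins 59 mm behind the grasp point.
Start: joints at [-1.236, 0.491, 1.559, -0, 1.092, -0.106], TCP at [0.267, -0.565, 0.215] pointing down, gripper open.
Joint ranges: [-3.1, 3.1], [-0.84, 2.19], [0.05, 2.79], [-1.13, 4.28], [0.06, 2.93], [-2.69, 2.69]. Speed limits (rad/s): [2.22, 2.22, 2.79, 3.14, 3.14, 3.14].

INTERFACE

Orientations are given as a 3x3 rotation matrix whose columns are the frame's x, y, z axes.
In Python, from station import arm gives the robot as it stands.
- The arm moves only by the tool carry_out, never from a script. Its argument "deltas" is a list of rows, each an object of numbers: "gripper": the opening, from 0 (shut) to 1 (fully open); "tx", "ty", "tz": the shift along the tool's x, y, z in cm; "turn": the turn about the tool's z in degrees. In form: [{"gripper": .., "tx": .., "ty": .., "tz": .., "turn": ..}, ...]. A call has 1 to 5 rows; each row shifts and turns the commanded pose from where the row before left it, along the tool's axes as they then stand; what a row does not reach is not made up. A row lasts 1/12 s, in which the tool goes at most 41.7 mm and 7.16 degrees, less where a joint would pass 70% of its speed; a pose out of reach is approached as far as the arm can. A call is refused whole if a number of a shift passes 4.17 or a number of a turn 7.16, either way. A call with a gripper value outside its range is refused whole. The fingers move at their own pace and stop on an object; the grip force is fixed at half the most. Time passes only in rows, so rows that do not move let the fingers close. It gives the time, the measured TCP pose, the force, the opening and the grip force at its end, in the units of the state.
- arm.get_state(): the state, without advancing time (a new reading comes with each control period).
- arm.capture(name): name is "scene" or "top" or "wrist"; returns the picture (400x640x3 uint8, red, green, blue); there is no depth.
- arm.camera_info(name): a dict with "mtx" (3x3 intrinsics, pixels), "camera_from_world" (4x4, takes a point from world to camera coordinates). Camera axes: x right, y down, z forward; pixel columns grow to the right and rows downward; lengths in m; the calibration is good to about 2 mm. A picture is of the moment at which its call begins: read the wrist's pose just before it. camera_info takes no time and is no camera call; for the wrist camera it gives the pose at the moment of the call.
- arm.job_done(): hands the job in; it is judged then, once.
Trained networks look in the newest picture that a camera, given by its name, has taken for a name from the list of things; names that differ only in an ending like _2 or _b are one class to them, and where a whole thing is asked for, a point or a joint stands for the part that bears it (a point fixed in the world has none). Each returns a list of dicts, best first, with "score" (0 to 1); they miss things now and then, are a little off and sometimes report something else, mostly with a low value. They report only what shows in the picture. A call takes as long as a camera call. They do not tell look-alikes from the thing itself.
- arm.recognise(camera, thing): "box" ([left, top, right, bottom] in pixels, round what is visible of it).
The state is a dict: "time": time; "joint_pos": joint angles; "dq": joint speeds; "tau": joint torques, N m; "eef_pos": TCP position; "tcp_rot": TCP orientation; "contact_force": force on the tool from outside, world axes, zero at the start; "moment": the same for the moment, N m; "gripper_width": finger opening in m; "finger_force": force on a finger pad.
Only numpy, scipy, OpenCV 4.12 (cv2) and the standard library are available. Lean on these libraries where they do the work, as an engineer would, in place of code of your own. Each camera call takes 0.05 s, during which the arm holds its last target. There are 200 camera calls.

TASK

Clamp the aluminium bracket in the low blue vise: first fold the grip on the vise's crank up until it stands upright, then wind the crank clockwise (seen from above) by the grip until the bracket is held firmly between the jaws, but gently enough not to mark the soft metal. Do not push the jaw by hand, leave the grip standing up and let go of it, and leave the other things on the bench where they are.

Things in the scene. Friction and masses are not known exactly. Their poses are not given: they have to be found in the camera images.
- vise: Low blue rack-and-pinion vise fixed to the bench. Origin on the bench top under the crank axis, z up. A gearbox 100 x 100 mm, 68 mm high, is centred on it; a bed 85 mm wide, top 25 mm above the bench, runs along the vise's -y to a fixed jaw (y = -199 to -234 mm, 65 mm high). Under it all lies a foot plate 130 mm wide, 12 mm high.
- fixed_jaw (a point): Middle of the fixed jaw's top (vise frame 0, -216, 65 mm). On its inner face sits a steel packing plate whose clamping face stands anywhere from y = -185 to -177 mm in the vise frame; this is not measured, so where the clamp closes must be felt.
- crank_axis (a point): Point on the crank's vertical axis, 108 mm above the bench (the height of the grip's hinge), over the gearbox's centre. A collar 28 mm across round the axis reaches 78 mm height.
- crank (a joint): Crank angle (rad): 0 = jaw open, arm along the vise's -x; grows clockwise seen from above, closing the jaw 12 mm per rad. Starts at 0 to 1; the clamp closes at about 3.8 to 4.7. It stays where left, also under load. Drag at the grip is 3 to 4 N with the jaw free; 7 to 11 N at the grip clamps firmly; beyond about 18 N the bracket is marked.
- grip_hinge (a point): Hinge of the folding grip at the outer end of the crank arm, 65 mm from the axis, 108 mm above the bench; its line is level and square to the arm. The arm is a steel bar 12 mm wide, top at 94 mm; two cheeks reach 12.5 mm to each side of the hinge and 113 mm height. Beside the arm there is free room down to the gearbox top at 68 mm.
- fold (a joint): Grip angle (rad): 0 = folded flat inward along the crank arm, free end over the crank axis; 1.57 = standing straight up on the arm's outer end; stop at 1.6. Starts at 0 to 0.2. The hinge is stiff (0.06 N m, about 1 N at grip_pinch) and stays at any angle. Push on the upright grip towards the axis can tip it in again.
- grip_pinch (a point): Centre of the black ball, 24 mm across, at the free end of the grip, 56 mm from its hinge: a good place to pinch, as the ball pivots between the fingers while the grip swings up. Below it the grip is a round sleeve 13 mm across. Ball and sleeve spin freely on the grip's own pin, so the fingers need not turn with the crank. Folded flat the ball's underside is 2 mm above the arm.
- jaw: Moving blue jaw on the bed, 84 mm wide, 26 to 64 mm above the bench, driven by the crank. Axes as the vise's; its flat clamping face lies at y = -85 mm of this frame, whose origin slides along -y from the vise's origin, 12 mm per rad of crank.
- bracket: Loose aluminium bracket lying on the bed between the jaws, clear of both and a few degrees askew: 60 mm along x, 45 mm along y (the clamped width), 26 mm high with an 18 mm thick lug up to 43 mm; about 0.3 kg. Origin at the centre of its underside. The moving jaw pushes it along and squares it up.
- screwdriver: loose screwdriver lying beside the vise; not to be moved.
- wrench: loose open-ended wrench lying beside the vise; not to be moved.
- bearing: loose steel ball-bearing ring, 48 mm across, 14 mm high, lying flat by the gearbox; not to be moved.
- pulley: loose grooved aluminium pulley, 52 mm across, 24 mm high, lying flat by the gearbox; not to be moved.
- spray_can: plain spray can, 60 mm across, 170 mm high, standing well to the robot's right; not to be moved.
- tape: roll of brown tape, 90 mm across, 30 mm high, lying to the robot's left; not to be moved.
- carton: small cardboard carton, 120 x 90 x 70 mm, to the robot's left; not to be moved.
There are look-alikes about, which are no part of the job. What is shaped like the bracket but brown, purple or red is not meant.

How it is judged:
By the outcome, as a careful person would: the job done as asked, in the order asked, and still so for the second after the job is handed in, with the robot touching nothing.
It also fails if it takes over 72 s, if anything falls off the work surface, if the arm or the gripper's body presses on something with over 40 N, if the wrist force passes 120 N, or if a joint passes its speed limit or range.

## Working session

There is one attempt and no reset: what is moved stays moved. The work goes in short steps, Python scripts to look and compute and a tool call to move; the robot and the scene stay as the last step left them, time stands still between calls to the robot, and variables do not carry over. Pictures are saved under pics/ and viewed, at most 10 in all, crops included, and the job is handed in when it is done.

Besides the shell and the picture viewer there is one more tool, called after "Request:" as name(argument=value, ...) on one line, values as JSON. carry_out: Moves the arm, as the interface text tells. Its arguments: {"type":"object","properties":{"deltas":{"type":"array"}},"required":["deltas"]}

```bash
mkdir -p pics; ls; python3 - <<'E'
from station import arm
import cv2
for c in ["top","scene"]:
    im=arm.capture(c); cv2.imwrite(f"pics/{c}0.png",im[:,:,::-1])
    for t in ["vise","jaw","bracket","grip_pinch","grip_hinge","crank_axis","fixed_jaw","crank"]:
        r=arm.recognise(c,t); print(c,t,[(([round(v) for v in d["box"]]),round(d["score"],2)) for d in r[:4]])
    ci=arm.camera_info(c); print(ci["mtx"],ci["camera_from_world"])
s=arm.get_state();print(s);print(arm.pinch_z)
E
```

```text
pics
top vise [([278, 186, 400, 246], 0.66)]
top jaw [([318, 194, 329, 226], 0.68), ([316, 164, 371, 184], 0.35)]
top bracket [([342, 128, 365, 150], 0.75), ([335, 274, 354, 302], 0.71), ([292, 201, 308, 225], 0.67), ([336, 203, 354, 224], 0.58)]
top grip_pinch []
top grip_hinge [([289, 202, 304, 230], 0.51), ([336, 203, 352, 228], 0.24)]
top crank_axis [([279, 189, 402, 243], 0.89)]
top fixed_jaw [([280, 184, 398, 244], 0.74), ([294, 202, 307, 224], 0.57)]
top crank [([292, 205, 304, 231], 0.45)]
[[472.94537589   0.         320.15633249]
 [  0.         472.94537589 199.8915854 ]
 [  0.           0.           1.        ]] [[ 1.78526079e-02 -9.99837075e-01 -2.66614971e-03 -1.22658468e-04]
 [-9.77217824e-01 -1.68845705e-02 -2.11566149e-01  5.93230485e-01]
 [ 2.11486663e-01  6.38241652e-03 -9.77360044e-01  1.35573830e+00]
 [ 0.00000000e+00  0.00000000e+00  0.00000000e+00  1.00000000e+00]]
scene vise [([265, 179, 376, 247], 0.82)]
scene jaw [([317, 193, 339, 220], 0.84), ([311, 173, 351, 191], 0.33)]
scene bracket [([305, 188, 325, 210], 0.74), ([294, 155, 310, 170], 0.72), ([336, 165, 3
[... 865 characters left out ...]
6033e-01]), 'dq': array([ 5.16207909e-05,  1.93947115e-03,  1.67032363e-03,  9.72107230e-05,
       -2.09723403e-04, -6.50129214e-04]), 'tau': array([ 2.68162163e-03, -6.12451744e+01, -2.58424973e+01,  6.93869800e-02,
        4.45737317e-02,  6.78740776e-06]), 'eef_pos': array([ 0.26669591, -0.56525649,  0.21468436]), 'tcp_rot': array([[ 9.04416524e-01,  4.26650617e-01,  4.12483657e-05],
       [ 4.26650619e-01, -9.04416517e-01, -1.14032818e-04],
       [-1.13464689e-05,  1.20731806e-04, -9.99999993e-01]]), 'contact_force': array([-0.72421098, -0.04551961, -0.75086687]), 'moment': array([-0.06989663,  0.05034027, -0.07371856]), 'finger_force': 0.0, 'gripper_width': 0.0952742380748378}
0.0188
```

```bash
python3 - <<'E'
import cv2,numpy as np
a=cv2.imread("pics/top0.png")[150:270,250:420]; b=cv2.imread("pics/scene0.png")[150:280,240:400]
a=cv2.resize(a,(800,565),interpolation=cv2.INTER_CUBIC);b=cv2.resize(b,(738,600),interpolation=cv2.INTER_CUBIC)
cv2.imwrite("pics/a.png",a);cv2.imwrite("pics/b.png",b)
E
```

```text
(no output)
```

View pics/a.png

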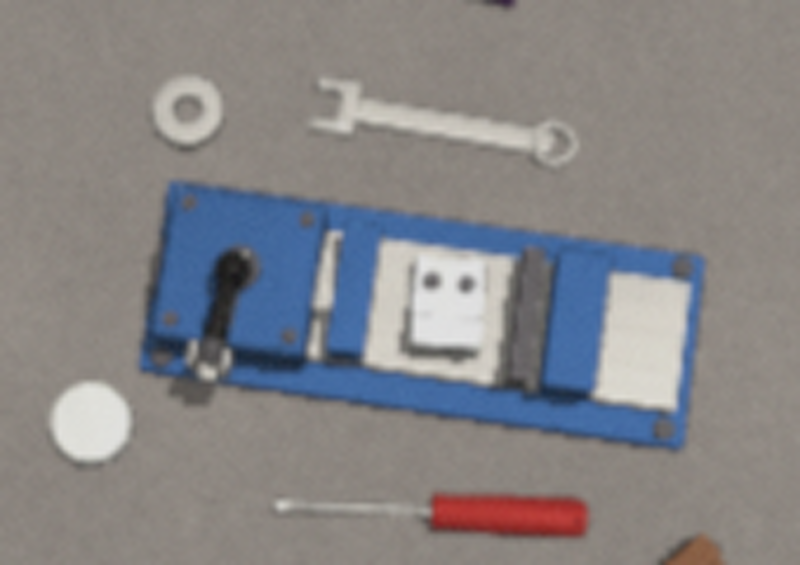

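View pics/b.png

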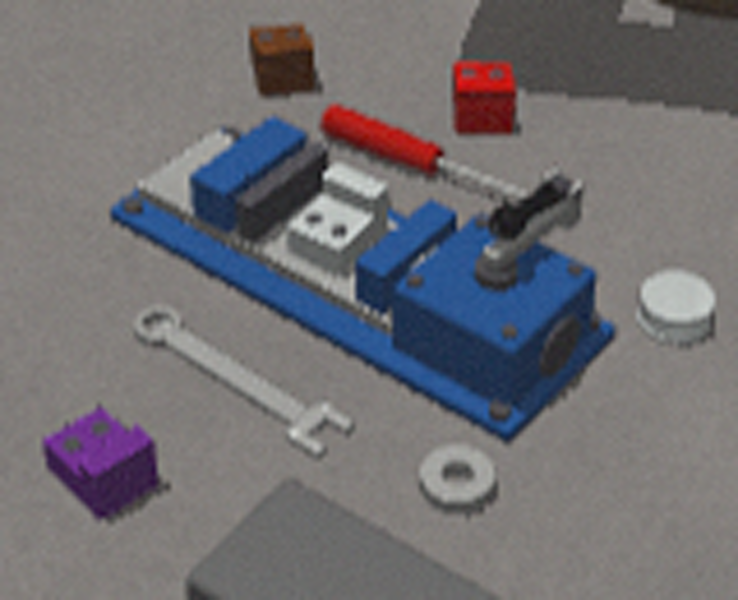

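View pics/top0.png

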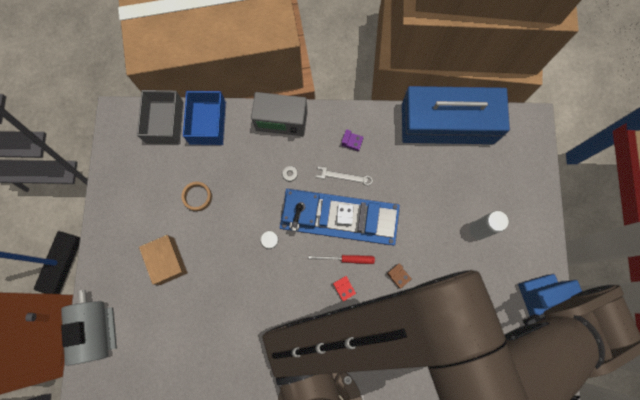

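The top view shows the crank ball at about (300,206), the hinge at about (295,226) and the fixed jaw to the right. The bracket-like things are white (345,213), purple (352,140), red (345,288) and brown (399,275). The white one lying between the jaws is the bracket meant, and the enlarged crop confirms it.

```bash
cat > h.py <<'E'
import numpy as np
from station import arm
def ray(ci,uv,z):
    K,T=np.array(ci["mtx"]),np.array(ci["camera_from_world"]);R,t=T[:3,:3],T[:3,3]
    d=R.T@np.linalg.inv(K)@np.array([uv[0],uv[1],1.]);c=-R.T@t
    return c+d*(z-c[2])/d[2]
def proj(ci,p):
    K,T=np.array(ci["mtx"]),np.array(ci["camera_from_world"])
    q=K@(T[:3,:3]@np.array(p)+T[:3,3]);return q[:2]/q[2]
E
python3 - <<'E'
from h import *
ci=arm.camera_info("top")
c=lambda x,y:(x/4.706+250,y/4.706+150)
for n,p,z in [("ball",(235,268),.108),("hinge",(210,355),.108),("gTL",(170,184),.068),("gTR",(326,214),.068),("gBR",(302,358),.068),("gBL",(148,340),.068),("footBL",(140,370),.012),("footBR",(684,447),.012),("footTR",(705,257),.012)]:
    print(n,ray(ci,c(*p),z).round(4))
w=arm.camera_info("wrist");print(w["mtx"]);T=w["camera_from_world"];print(T)
s=arm.get_state()
R=s["tcp_rot"];Ct=T[:3,:3]@R; print(Ct.round(3),(T[:3,:3]@s["eef_pos"]+T[:3,3]).round(4))
E
```

```text
ball [0.5616 0.0682 0.108 ]
hinge [0.5072 0.082  0.108 ]
gTL [0.6236 0.1132 0.068 ]
gTR [0.6057 0.0132 0.068 ]
gBR [0.5127 0.0265 0.068 ]
gBL [0.5225 0.1237 0.068 ]
footBL [0.5118 0.1332 0.012 ]
footBR [ 0.4676 -0.221   0.012 ]
footTR [ 0.5936 -0.2368  0.012 ]
[[278.32823608   0.         323.57719522]
 [  0.         278.32823608 198.23269041]
 [  0.           0.           1.        ]]
[[ 4.26205354e-01 -9.04626439e-01 -4.43059350e-05 -6.24808734e-01]
 [-8.75147018e-01 -4.12328831e-01  2.53184978e-01 -2.79521300e-02]
 [-2.29056094e-01 -1.07870019e-01 -9.67417885e-01  3.91753817e-01]
 [ 0.00000000e+00  0.00000000e+00  0.00000000e+00  1.00000000e+00]]
[[-0.     1.     0.   ]
 [-0.967 -0.    -0.253]
 [-0.253 -0.     0.967]] [0.0002 0.0261 0.184 ]
```

Request:
carry_out(deltas=[{"gripper": 1,"tx": 2.9,"ty": -2.4,"tz": -0.8,"turn": 0},{"gripper": 1,"tx": 2.9,"ty": -2.4,"tz": -0.8,"turn": 0},{"gripper": 1,"tx": 2.9,"ty": -2.4,"tz": -0.8,"turn": 0},{"gripper": 1,"tx": 2.9,"ty": -2.4,"tz": -0.8,"turn": 0},{"gripper": 1,"tx": 2.9,"ty": -2.4,"tz": -0.8,"turn": 0}])

```text
time: 1.32
eef_pos: [0.347, -0.3933, 0.255]
tcp_rot: [[0.905, 0.426, 0.0], [0.426, -0.905, -0.0], [0.0, 0.0, -1.0]]
contact_force: [1.6, -0.7, 0.4]
gripper_width: 0.095
finger_force: 0.0
```

Request:
carry_out(deltas=[{"gripper": 1,"tx": 2.9,"ty": -2.4,"tz": 0,"turn": 0},{"gripper": 1,"tx": 2.9,"ty": -2.4,"tz": 0,"turn": 0},{"gripper": 1,"tx": 2.9,"ty": -2.4,"tz": 0,"turn": 0},{"gripper": 1,"tx": 2.9,"ty": -2.4,"tz": 0,"turn": 0},{"gripper": 1,"tx": 2.9,"ty": -2.4,"tz": 0,"turn": 0}])

```text
time: 1.73
eef_pos: [0.427, -0.2228, 0.2549]
tcp_rot: [[0.905, 0.426, 0.0], [0.426, -0.905, -0.0], [0.0, 0.001, -1.0]]
contact_force: [0.6, -1.1, -0.1]
gripper_width: 0.0949
finger_force: 0.0
```

Request:
carry_out(deltas=[{"gripper": 1,"tx": 2.9,"ty": -2.4,"tz": 0,"turn": 0},{"gripper": 1,"tx": 2.9,"ty": -2.4,"tz": 0,"turn": 0},{"gripper": 1,"tx": 2.9,"ty": -2.4,"tz": 0,"turn": 0},{"gripper": 1,"tx": 2.9,"ty": -2.4,"tz": 0,"turn": 0},{"gripper": 1,"tx": 2.9,"ty": -2.4,"tz": 0,"turn": 0}])

```text
time: 2.15
eef_pos: [0.507, -0.0522, 0.2549]
tcp_rot: [[0.904, 0.427, 0.001], [0.427, -0.904, -0.0], [0.0, 0.0, -1.0]]
contact_force: [0.1, -1.4, -0.2]
gripper_width: 0.0953
finger_force: 0.0
```

Request:
carry_out(deltas=[{"gripper": 0.6,"turn": 7},{"gripper": 0.6,"turn": 7},{"gripper": 0.6,"turn": 7},{"gripper": 0.6,"turn": 7},{"gripper": 0.6,"turn": 7}])

```text
validation failed for argument at $.de...
```

Request:
carry_out(deltas=[{"gripper": 0.6,"tx": 2.6,"ty": -2.1,"tz": 0,"turn": 0},{"gripper": 0.6,"tx": 2.6,"ty": -2.1,"tz": 0,"turn": 0},{"gripper": 0.6,"tx": 2.6,"ty": -2.1,"tz": 0,"turn": 0},{"gripper": 0.6,"tx": 2.6,"ty": -2.1,"tz": 0,"turn": 0},{"gripper": 0.6,"tx": 0,"ty": 0,"tz": 0,"turn": 7}])

```text
time: 2.57
eef_pos: [0.5663, 0.0705, 0.2544]
tcp_rot: [[0.948, 0.318, 0.001], [0.318, -0.948, 0.001], [0.001, -0.001, -1.0]]
contact_force: [0.8, -0.6, -0.2]
gripper_width: 0.067
finger_force: 0.0
```

Request:
carry_out(deltas=[{"gripper": 0.6,"tx": 0,"ty": 0,"tz": 0,"turn": 7},{"gripper": 0.6,"tx": 0,"ty": 0,"tz": 0,"turn": 7},{"gripper": 0.6,"tx": 0,"ty": 0,"tz": 0,"turn": 7},{"gripper": 0.6,"tx": 0,"ty": 0,"tz": 0,"turn": 7},{"gripper": 0.6,"tx": 0,"ty": 0,"tz": 0,"turn": 0}])

```text
time: 2.98
eef_pos: [0.5647, 0.0663, 0.2546]
tcp_rot: [[0.985, -0.175, 0.0], [-0.175, -0.985, -0.0], [0.0, 0.0, -1.0]]
contact_force: [-1.3, -0.3, 0.4]
gripper_width: 0.057
finger_force: 0.0
```

```bash
python3 - <<'E'
from h import *
import cv2
s=arm.get_state();print(s["eef_pos"],s["tcp_rot"].round(3),s["joint_pos"].round(2),s["contact_force"])
ci=arm.camera_info("wrist");im=arm.capture("wrist")
np.savez("w1.npz",**ci)
cv2.imwrite("pics/w1.png",im[:,:,::-1])
for t in ["grip_pinch","grip_hinge","crank","vise"]:
    print(t,[(np.round(d["box"]).tolist(),round(d["score"],2)) for d in arm.recognise("wrist",t)[:3]])
E
```

```text
[0.56470827 0.06631172 0.25463616] [[ 0.985 -0.175  0.   ]
 [-0.175 -0.985 -0.   ]
 [ 0.     0.    -1.   ]] [ 0.    0.37  1.65 -0.    1.12  1.75] [-1.31185813 -0.34244918  0.39123353]
grip_pinch [([311.0, 177.0, 331.0, 238.0], 0.96), ([260.0, 70.0, 298.0, 111.0], 0.27)]
grip_hinge []
crank [([304.0, 171.0, 333.0, 245.0], 0.63)]
vise [([280.0, 117.0, 528.0, 241.0], 0.85), ([354.0, 230.0, 481.0, 258.0], 0.23)]
```

View pics/w1.png

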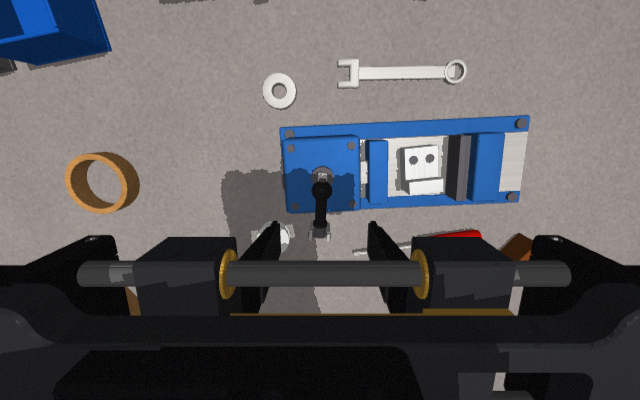

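```bash
python3 - <<'E'
from h import *
import cv2
im=cv2.imread("pics/w1.png")
c=cv2.resize(im[105:255,265:545],(800,429),interpolation=cv2.INTER_CUBIC)
cv2.imwrite("pics/w1c.png",c)
w=np.load("w1.npz")
for n,p,z in [("ball",(321.5,189),.11),("hinge",(320,228),.108),("collar",(323,175),.078),("gTL",(283,137),.068),("gTR",(359,136),.068),("gBL",(287,212),.068),("fTL",(281,128),.012),("fTR",(529,115),.012),("fBR",(519,202),.012)]: print(n,ray(w,p,z).round(4))
E
```

```text
ball [0.5652 0.0693 0.11  ]
hinge [0.5173 0.0798 0.108 ]
collar [0.5757 0.0658 0.078 ]
gTL [0.6303 0.1071 0.068 ]
gTR [0.6148 0.0129 0.068 ]
gBL [0.5328 0.1227 0.068 ]
fTL [0.6425 0.1155 0.012 ]
fTR [ 0.5981 -0.2364  0.012 ]
fBR [ 0.4699 -0.2224  0.012 ]
```

View pics/w1c.png

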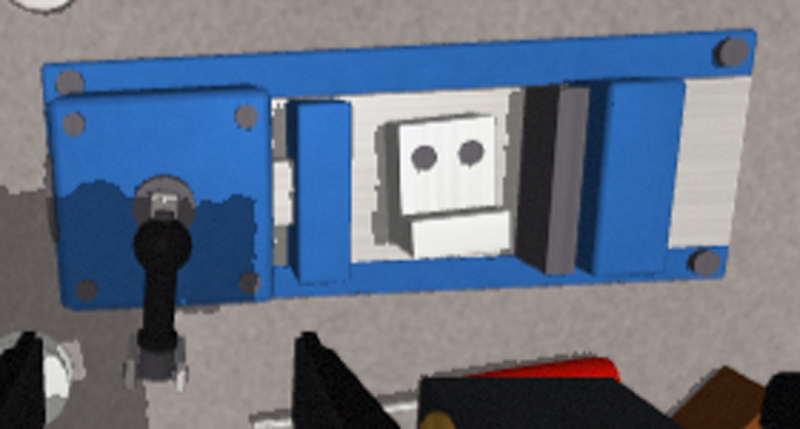

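```bash
python3 - <<'E'
from h import *
from scipy.optimize import least_squares
w=dict(np.load("w1.npz"));t=arm.camera_info("top")
c=lambda x,y:(x/2.857+265,y/2.857+105)
ct=lambda x,y:(x/4.706+250,y/4.706+150)
P=[((.05,.05,.068),(50,95)),((.05,-.05,.068),(270,90)),((-.05,-.05,.068),(270,299)),((-.05,.05,.068),(63,307)),((0,0,.078),(163,204))]
Q=[((.05,.05,.068),(170,184)),((.05,-.05,.068),(326,214)),((-.05,-.05,.068),(302,360)),((-.05,.05,.068),(148,342))]
def W(v,p):
    a=v[2];return (v[0]+p[0]*np.cos(a)-p[1]*np.sin(a),v[1]+p[0]*np.sin(a)+p[1]*np.cos(a),p[2])
f1=lambda v:np.array([proj(w,W(v,p))-c(*q) for p,q in P]).ravel()
f2=lambda v:np.array([proj(t,W(v,p))-ct(*q) for p,q in Q]).ravel()
for f in (f1,f2,lambda v:np.r_[f1(v),f2(v)]):
    r=least_squares(f,[.565,.07,-.12],loss="soft_l1");print(r.x.round(4),f(r.x).round(1))
v=r.x
# crank angle & fold from ball + hinge pixels
def g(u):
    a=v[2]+np.pi-u[0];d=np.array([np.cos(a),np.sin(a),0]);ax=np.array([v[0],v[1],.108])
    h=ax+.065*d;b=h+.056*(-d*np.cos(u[1])+np.array([0,0,np.sin(u[1])]))
    return h,b
o=least_squares(lambda u:np.r_[proj(w,g(u)[0])-c(157,362),proj(w,g(u)[1])-c(162,245),proj(t,g(u)[1])-ct(235,267),proj(t,g(u)[0])-ct(210,357)],[.1,.1])
print(o.x,o.fun.round(1),g(o.x))
E
```

```text
[ 0.5736  0.0674 -0.1448] [-1.4 -0.8  1.1 -1.6  0.9  1.3 -0.8  0.8  0.   0.4]
[ 0.5656  0.0691 -0.1272] [ 0.2  0.7  0.  -1.   0.2  0.6 -0.5 -0.4]
[ 0.5726  0.0677 -0.1452] [-1.5  0.   1.  -0.8  0.8  2.1 -0.9  1.5 -0.1  1.2  1.1 -1.8  0.8 -3.
  0.4 -1.5 -0.2 -3. ]
[0.06668189 0.05685751] [-0.   2.8 -0.2 -0.2 -0.5 -0.7  0.2 -1. ] (array([0.50901159, 0.08140516, 0.108     ]), array([0.56367084, 0.06964765, 0.11118231]))
```

Request:
carry_out(deltas=[{"gripper": 0.6,"tx": -0.18,"ty": -0.3,"tz": 3,"turn": 2},{"gripper": 0.6,"tx": 0,"ty": 0,"tz": 3,"turn": 0},{"gripper": 0.6,"tx": 0,"ty": 0,"tz": 2.9,"turn": 0},{"gripper": 0.6,"tx": 0,"ty": 0,"tz": 0,"turn": 0},{"gripper": 0.6,"tx": 0,"ty": 0,"tz": 0,"turn": 0}])

```text
time: 3.65
eef_pos: [0.5632, 0.0695, 0.1652]
tcp_rot: [[0.979, -0.202, -0.002], [-0.202, -0.979, -0.0], [-0.002, 0.001, -1.0]]
contact_force: [0.6, 0.0, -0.5]
gripper_width: 0.0572
finger_force: 0.0
```

```bash
python3 - <<'E'
from h import *
import cv2
s=arm.get_state();print(s["eef_pos"],s["tcp_rot"].round(3),s["contact_force"],s["gripper_width"])
ci=arm.camera_info("wrist");im=arm.capture("wrist")
np.savez("w2.npz",**ci)
c=cv2.resize(im[60:260,220:440],(660,600),interpolation=cv2.INTER_CUBIC)
cv2.imwrite("pics/w2.png",c[:,:,::-1])
E
```

```text
[0.56320423 0.06948638 0.16523193] [[ 0.979 -0.202 -0.002]
 [-0.202 -0.979 -0.   ]
 [-0.002  0.001 -1.   ]] [ 0.64585092  0.02687465 -0.5439567 ] 0.057166033862259276
```

View pics/w2.png

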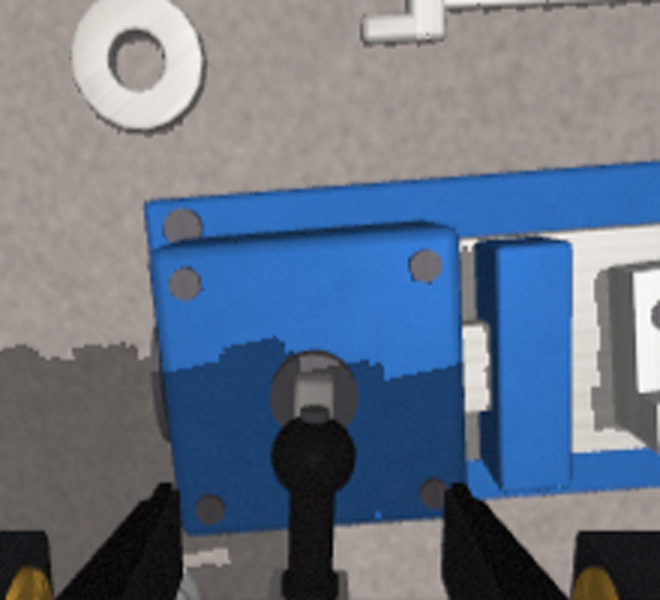

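```bash
python3 - <<'E'
from h import *
from scipy.optimize import least_squares
w=dict(np.load("w2.npz"))
c=lambda x,y:(x/3+220,y/3+60)
P=[((.05,.05,.068),(155,250)),((.05,-.05,.068),(458,232)),((-.05,-.05,.068),(465,519)),((-.05,.05,.068),(185,535)),((0,0,.078),(314,394))]
def W(v,p):
    a=v[2];return (v[0]+p[0]*np.cos(a)-p[1]*np.sin(a),v[1]+p[0]*np.sin(a)+p[1]*np.cos(a),p[2])
f=lambda v:np.array([proj(w,W(v,p))-c(*q) for p,q in P]).ravel()
r=least_squares(f,[.565,.07,-.12]);print(r.x.round(4),f(r.x).round(1))
for z in (.108,.111,.119):print(ray(w,c(313,456),z))
print(ray(w,c(314,394),.078), ray(w,c(309,580),.113))
E
```

```text
[ 0.5721  0.0667 -0.1422] [-2.4 -1.3  2.2 -2.   1.4  1.3 -1.7  1.6  0.5  1.2]
[0.56257146 0.06958871 0.108     ]
[0.56350707 0.06940438 0.111     ]
[0.56600202 0.06891284 0.119     ]
[0.57339247 0.06694253 0.078     ] [0.52719286 0.0780987  0.113     ]
```

Request:
carry_out(deltas=[{"gripper": 0.6,"tx": 0,"ty": 0,"tz": 2.5,"turn": 0},{"gripper": 0.6,"tx": 0,"ty": 0,"tz": 2.5,"turn": 0},{"gripper": 0.6,"tx": 0,"ty": 0,"tz": 2.3,"turn": 0},{"gripper": 0.6,"tx": 0,"ty": 0,"tz": 0,"turn": 0},{"gripper": 0.6,"tx": 0,"ty": 0,"tz": 0,"turn": 0}])

```text
time: 4.12
eef_pos: [0.5641, 0.0695, 0.0939]
tcp_rot: [[0.979, -0.203, 0.001], [-0.203, -0.979, -0.0], [0.001, -0.0, -1.0]]
contact_force: [0.8, 0.2, 1.1]
gripper_width: 0.0571
finger_force: 0.0
```

Request:
carry_out(deltas=[{"gripper": 0.4,"tx": 0,"ty": 0,"tz": 0,"turn": 0},{"gripper": 0.3,"tx": 0,"ty": 0,"tz": 0,"turn": 0},{"gripper": 0.2,"tx": 0,"ty": 0,"tz": 0,"turn": 0},{"gripper": 0.1,"tx": 0,"ty": 0,"tz": 0,"turn": 0},{"gripper": 0,"tx": 0,"ty": 0,"tz": 0,"turn": 0}])

```text
time: 4.53
eef_pos: [0.5637, 0.0695, 0.0933]
tcp_rot: [[0.979, -0.203, 0.001], [-0.203, -0.979, -0.0], [0.001, -0.0, -1.0]]
contact_force: [1.3, 0.6, 0.0]
gripper_width: 0.0291
finger_force: 0.0
```

Request:
carry_out(deltas=[{"gripper": 0,"tx": 0,"ty": 0,"tz": 0,"turn": 0},{"gripper": 0,"tx": 0,"ty": 0,"tz": 0,"turn": 0},{"gripper": 0,"tx": 0,"ty": 0,"tz": 0,"turn": 0}])

```text
time: 4.78
eef_pos: [0.5636, 0.0693, 0.0927]
tcp_rot: [[0.979, -0.204, 0.0], [-0.204, -0.979, -0.0], [0.0, 0.0, -1.0]]
contact_force: [0.4, -2.1, 0.2]
gripper_width: 0.0224
finger_force: 30.0
```

Request:
carry_out(deltas=[{"gripper": 0,"tx": -0.1,"ty": 0,"tz": -0.83,"turn": 0},{"gripper": 0,"tx": -0.23,"ty": 0,"tz": -0.81,"turn": 0},{"gripper": 0,"tx": -0.35,"ty": 0,"tz": -0.76,"turn": 0},{"gripper": 0,"tx": -0.46,"ty": 0,"tz": -0.7,"turn": 0},{"gripper": 0,"tx": 0,"ty": 0,"tz": 0,"turn": 0}])

```text
time: 5.2
eef_pos: [0.5515, 0.0721, 0.1251]
tcp_rot: [[0.979, -0.203, 0.0], [-0.203, -0.979, -0.0], [0.0, -0.0, -1.0]]
contact_force: [-0.7, -1.5, 0.0]
gripper_width: 0.0224
finger_force: 30.0
```

Request:
carry_out(deltas=[{"gripper": 0,"tx": -0.56,"ty": 0,"tz": -0.63,"turn": 0},{"gripper": 0,"tx": -0.64,"ty": 0,"tz": -0.54,"turn": 0},{"gripper": 0,"tx": -0.72,"ty": 0,"tz": -0.44,"turn": 0},{"gripper": 0,"tx": -0.77,"ty": 0,"tz": -0.32,"turn": 0},{"gripper": 0,"tx": 0,"ty": 0,"tz": 0,"turn": 0}])

```text
time: 5.62
eef_pos: [0.5251, 0.0778, 0.1441]
tcp_rot: [[0.979, -0.203, 0.001], [-0.203, -0.979, 0.0], [0.001, -0.0, -1.0]]
contact_force: [1.2, -0.7, 3.3]
gripper_width: 0.0223
finger_force: 30.0
```

Request:
carry_out(deltas=[{"gripper": 0,"tx": -0.81,"ty": 0,"tz": -0.22,"turn": 0},{"gripper": 0,"tx": -0.6,"ty": 0,"tz": -0.07,"turn": 0},{"gripper": 0,"tx": -0.25,"ty": 0,"tz": -0.01,"turn": 0},{"gripper": 0,"tx": 0,"ty": 0,"tz": 0,"turn": 0},{"gripper": 0,"tx": 0,"ty": 0,"tz": 0,"turn": 0}])

```text
time: 6.03
eef_pos: [0.51, 0.0811, 0.1467]
tcp_rot: [[0.979, -0.204, 0.002], [-0.204, -0.979, 0.001], [0.002, -0.001, -1.0]]
contact_force: [1.7, 1.2, 7.8]
gripper_width: 0.0214
finger_force: 29.9
```

```bash
python3 - <<'E'
from h import *
import cv2
s=arm.get_state();print(s["eef_pos"],s["tcp_rot"].round(3),s["contact_force"],s["moment"],s["joint_pos"].round(2))
im=arm.capture("scene")
c=cv2.resize(im[130:250,270:430],(800,600),interpolation=cv2.INTER_CUBIC)
cv2.imwrite("pics/s2.png",c[:,:,::-1])
E
```

```text
[0.51000632 0.08111999 0.14666717] [[ 0.979 -0.204  0.002]
 [-0.204 -0.979  0.001]
 [ 0.002 -0.001 -1.   ]] [1.7166329  1.18065795 7.78616828] [ 0.3382009  -0.48409409  0.02996607] [0.03 0.42 1.9  0.   0.81 1.8 ]
```

View pics/s2.png

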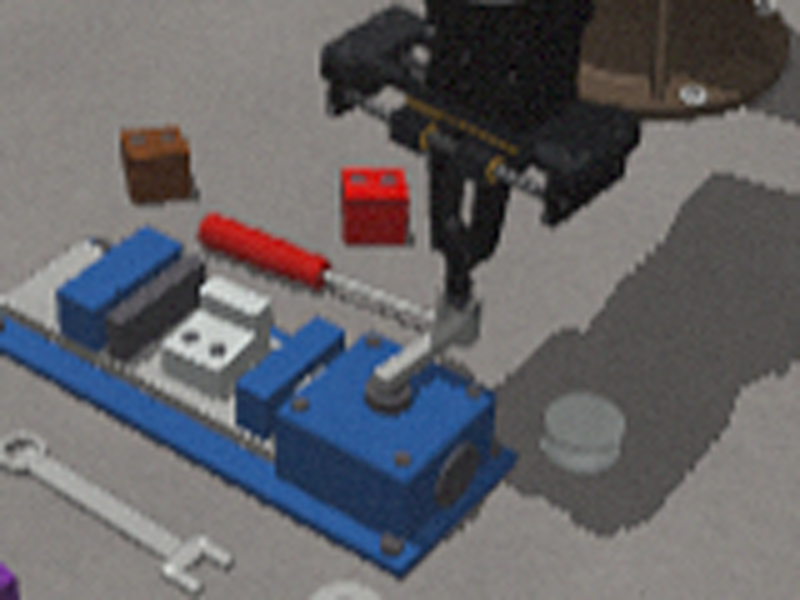

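Request:
carry_out(deltas=[{"gripper": 0,"tx": -0.12,"ty": 0,"tz": -0.12,"turn": 0},{"gripper": 0,"tx": 0,"ty": 0,"tz": 0,"turn": 0}])

```text
time: 6.25
eef_pos: [0.5081, 0.0813, 0.147]
tcp_rot: [[0.979, -0.204, -0.001], [-0.204, -0.979, 0.0], [-0.001, -0.0, -1.0]]
contact_force: [1.3, 1.7, 0.2]
gripper_width: 0.0214
finger_force: 29.8
```

```bash
cat > plan.py <<'E'
import sys
from h import *
C=np.array([.5725,.0673]);r=.065
def plan(step,n,turn,r=r):
    s=arm.get_state();p=s["eef_pos"][:2];R=s["tcp_rot"][:2,:2]
    d=p-C;a=np.arctan2(d[1],d[0]);f=s["contact_force"]
    er=d/np.hypot(*d);et=np.array([er[1],-er[0]])
    yaw=np.arctan2(R[1,0],R[0,0])
    crank=(np.pi-.1435-a)%(2*np.pi)
    print("crank %.3f rad r %.4f  Ftan %.1f Frad %.1f Fz %.1f z %.4f j6 %.2f"%(crank,np.hypot(*d),f[:2]@et,f[:2]@er,f[2],s["eef_pos"][2],s["joint_pos"][5]))
    for i in range(n):
        a-=np.deg2rad(step);q=C+r*np.array([np.cos(a),np.sin(a)]);w=q-p;p=q
        tx=w@[np.cos(yaw),np.sin(yaw)];ty=w@[np.sin(yaw),-np.cos(yaw)]
        print("tx %.2f ty %.2f turn %.1f"%(tx*100,ty*100,turn));yaw-=np.deg2rad(turn)
if __name__=="__main__": plan(float(sys.argv[1]),int(sys.argv[2]),float(sys.argv[3]))
E
python3 plan.py 6 4 -2
```

```text
crank 0.070 rad r 0.0659  Ftan 1.9 Frad -0.9 Fz 0.2 z 0.1470 j6 1.81
tx 0.13 ty -0.68 turn -2.0
tx 0.14 ty -0.67 turn -2.0
tx 0.23 ty -0.64 turn -2.0
tx 0.31 ty -0.60 turn -2.0
```

Request:
carry_out(deltas=[{"gripper": 0,"tx": 0.08,"ty": -0.68,"tz": 0,"turn": -2},{"gripper": 0,"tx": 0.14,"ty": -0.67,"tz": 0,"turn": -2},{"gripper": 0,"tx": 0.23,"ty": -0.64,"tz": 0,"turn": -2},{"gripper": 0,"tx": 0.31,"ty": -0.6,"tz": 0,"turn": -2},{"gripper": 0,"tx": 0,"ty": 0,"tz": 0,"turn": 0}])

```text
time: 6.67
eef_pos: [0.5194, 0.1061, 0.1466]
tcp_rot: [[0.998, -0.062, -0.003], [-0.062, -0.998, -0.0], [-0.003, 0.001, -1.0]]
contact_force: [-1.3, -0.5, 0.4]
gripper_width: 0.0198
finger_force: 28.9
```

```bash
python3 plan.py 10 4 -3
```

```text
crank 0.487 rad r 0.0657  Ftan -1.2 Frad 0.8 Fz 0.4 z 0.1466 j6 1.71
tx 0.75 ty -0.86 turn -3.0
tx 0.88 ty -0.72 turn -3.0
tx 1.01 ty -0.50 turn -3.0
tx 1.10 ty -0.26 turn -3.0
```

```bash
python3 - <<'E'
from h import *
import cv2
s=arm.get_state();print(s["eef_pos"])
ci=arm.camera_info("wrist")
R,p=s["tcp_rot"],s["eef_pos"]
im=arm.capture("wrist")
print("pinch px",proj(ci,p-R[:,2]*.0188),"tip",proj(ci,p),"hinge",proj(ci,[*p[:2],.108]))
c=cv2.resize(im[150:300,240:400],(640,600),interpolation=cv2.INTER_CUBIC)
cv2.imwrite("pics/w3.png",c[:,:,::-1])
E
```

```text
[0.51940935 0.10606324 0.14657108]
pinch px [324.49741926 249.72378455] tip [324.41487377 237.4261077 ] hinge [324.25753994 218.40832207]
```

View pics/w3.png

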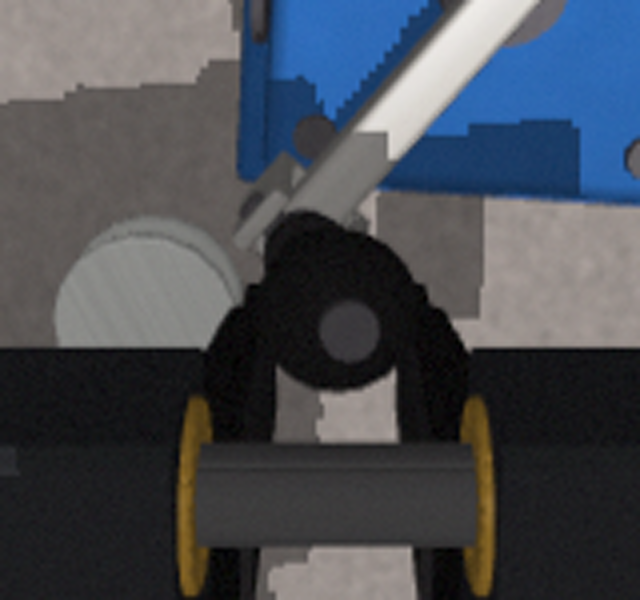

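```bash
python3 - <<'E'
from h import *
from scipy.optimize import least_squares
s=arm.get_state();ci=arm.camera_info("wrist");C=np.array([.5725,.0673])
c=lambda x,y:np.array([x/4+240,y/4+150])
def g(u):
    a=np.pi-.1435-u[0];d=np.array([np.cos(a),np.sin(a),0]);h=np.r_[C,.108]+.065*d
    b=h+.056*(-d*np.cos(u[1])+np.array([0,0,np.sin(u[1])]));return h,b
for w in (1,0):
    o=least_squares(lambda u:np.r_[w*(proj(ci,g(u)[0]+[0,0,.005])-c(310,218)),proj(ci,g(u)[1])-c(345,308)],[.5,1.5])
    print(o.x,o.fun.round(1),g(o.x)[0].round(4),g(o.x)[1].round(4))
b=g(o.x)[1];print("ball in tool",s["tcp_rot"].T@(b-s["eef_pos"]))
print("axis px(crop)",(proj(ci,[*C,.078])-[240,150])*4)
E
```

```text
[0.63259415 1.37373931] [-2.8  8.3 -2.2 -1.8] [0.5261 0.1128 0.108 ] [0.5339 0.1052 0.1629]
[0.60099783 1.37458055] [-0.  0.  0. -0.] [0.5247 0.1113 0.108 ] [0.5327 0.1039 0.1629]
ball in tool [ 0.01347065  0.00102496 -0.01639726]
axis px(crop) [502.07513861 -20.94481374]
```

Request:
carry_out(deltas=[{"gripper": 0.5,"tx": 0,"ty": 0,"tz": 0,"turn": 0},{"gripper": 0.5,"tx": 0,"ty": 0,"tz": 0,"turn": 0},{"gripper": 0.5,"tx": 0,"ty": 0,"tz": 0,"turn": 0},{"gripper": 0.5,"tx": 1.3,"ty": 0.1,"tz": 0.2,"turn": 0},{"gripper": 0.5,"tx": 0,"ty": 0,"tz": 0,"turn": 0}])

```text
time: 7.13
eef_pos: [0.5343, 0.1034, 0.1451]
tcp_rot: [[0.998, -0.066, 0.001], [-0.066, -0.998, 0.0], [0.001, -0.0, -1.0]]
contact_force: [0.7, -0.0, -0.7]
gripper_width: 0.0451
finger_force: 0.0
```

```bash
python3 - <<'E'
from h import *
import cv2
s=arm.get_state();print(s["eef_pos"],s["gripper_width"],s["contact_force"])
ci=arm.camera_info("wrist");R,p=s["tcp_rot"],s["eef_pos"]
im=arm.capture("wrist")
print("pinch crop",(proj(ci,p-R[:,2]*.0188)-[240,150])*4)
c=cv2.resize(im[150:300,240:400],(640,600),interpolation=cv2.INTER_CUBIC)
cv2.imwrite("pics/w4.png",c[:,:,::-1])
E
```

```text
[0.53433511 0.10335094 0.14511073] 0.04510498023120216 [ 0.74318057 -0.01877018 -0.6645167 ]
pinch crop [338.04776888 398.97168694]
```

View pics/w4.png

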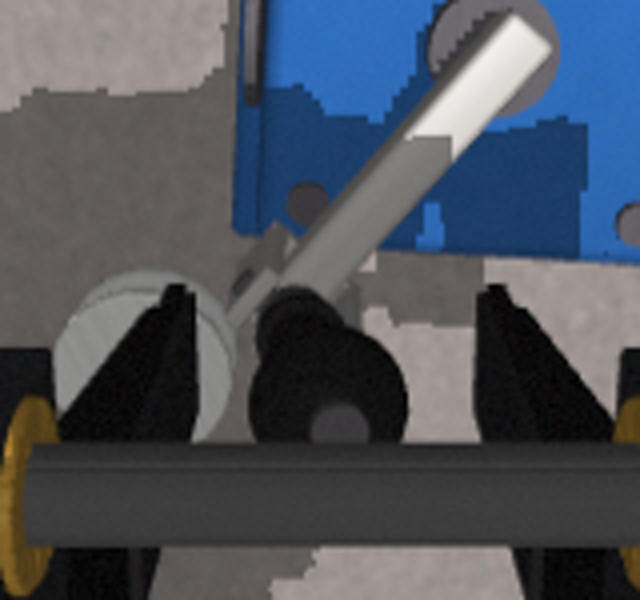

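Request:
carry_out(deltas=[{"gripper": 0.35,"tx": 0,"ty": -0.1,"tz": 0,"turn": 0},{"gripper": 0.2,"tx": 0,"ty": 0,"tz": 0,"turn": 0},{"gripper": 0.1,"tx": 0,"ty": 0,"tz": 0,"turn": 0},{"gripper": 0,"tx": 0,"ty": 0,"tz": 0,"turn": 0},{"gripper": 0,"tx": 0,"ty": 0,"tz": 0,"turn": 0}])

```text
time: 7.6
eef_pos: [0.5328, 0.1047, 0.1452]
tcp_rot: [[0.998, -0.065, 0.0], [-0.065, -0.998, -0.0], [0.0, 0.0, -1.0]]
contact_force: [-0.7, -0.7, 1.1]
gripper_width: 0.0227
finger_force: 30.0
```

```bash
python3 - <<'E'
from h import *
from scipy.optimize import least_squares
s=arm.get_state();print(s["eef_pos"],s["gripper_width"],s["contact_force"],s["moment"])
ci=arm.camera_info("wrist") # corrected below for move since picture
T=np.array(ci["camera_from_world"]);T[:3,3]=T[:3,3]+T[:3,:3]@(s["eef_pos"]-np.array([0.53433511,0.10335094,0.14511073]))
ci=dict(mtx=ci["mtx"],camera_from_world=T)
c=lambda x,y:np.array([x/4+240,y/4+150])
print("collar",ray(ci,c(496,52),.078),"gear corner edge")
def g(u):
    a=np.pi-.1435-u[0];d=np.array([np.cos(a),np.sin(a),0]);h=np.r_[u[2:4],.108]+.065*d
    b=h+.056*(-d*np.cos(u[1])+np.array([0,0,np.sin(u[1])]));return h,b
o=least_squares(lambda u:np.r_[proj(ci,g(u)[0]+[0,0,.005])-c(308,293),proj(ci,g(u)[1])-c(329,402),proj(ci,[u[2],u[3],.078])-c(496,52)],[.6,1.4,.5725,.067])
print(o.x,o.fun.round(1),g(o.x)[0].round(4),g(o.x)[1].round(4))
E
```

```text
[0.53283388 0.1046738  0.14524249] 0.022705288703066553 [-0.6922001  -0.74571681  1.08238888] [-0.04240118  0.0921923   0.00109664]
collar [0.57246659 0.06666977 0.078     ] gear corner edge
[0.65499993 1.44376778 0.57490565 0.06387681] [-1.4  4.4 -1.1 -1.   3.2 -3.1] [0.5295 0.1104 0.108 ] [0.5345 0.1054 0.1635]
```

Request:
carry_out(deltas=[{"gripper": 0,"tx": 0,"ty": 0,"tz": 0,"turn": -7},{"gripper": 0,"tx": 0,"ty": 0,"tz": 0,"turn": -7},{"gripper": 0,"tx": 0,"ty": 0,"tz": 0,"turn": -7},{"gripper": 0,"tx": 0,"ty": 0,"tz": 0,"turn": -7},{"gripper": 0,"tx": 0,"ty": 0,"tz": 0,"turn": -7}])

```text
time: 8.02
eef_pos: [0.5326, 0.105, 0.1453]
tcp_rot: [[0.852, 0.524, -0.0], [0.524, -0.852, 0.001], [-0.0, -0.001, -1.0]]
contact_force: [-2.1, 1.5, 3.3]
gripper_width: 0.0226
finger_force: 30.0
```

Request:
carry_out(deltas=[{"gripper": 0,"tx": 0,"ty": 0,"tz": 0,"turn": -7},{"gripper": 0,"tx": 0,"ty": 0,"tz": 0,"turn": 0}])

```text
time: 8.18
eef_pos: [0.5328, 0.1048, 0.1453]
tcp_rot: [[0.782, 0.624, -0.0], [0.624, -0.782, 0.0], [0.0, -0.0, -1.0]]
contact_force: [-1.7, 1.3, 2.4]
gripper_width: 0.0224
finger_force: 30.0
```

```bash
sed -i 's/C=np.array.*;r=/C=np.array([.5725,.0670]);r=/' plan.py; cat >> plan.py <<'E'
E
python3 - <<'E'
from plan import *
plan(0,1,0)
s=arm.get_state();print(s["eef_pos"],s["tcp_rot"].round(3)[:2,:2],s["gripper_width"],s["finger_force"],s["contact_force"])
E
```

```text
crank 0.617 rad r 0.0548  Ftan -0.2 Frad 2.2 Fz 2.4 z 0.1453 j6 0.97
tx -0.14 ty -1.01 turn 0.0
[0.5327809  0.1048152  0.14530157] [[ 0.782  0.624]
 [ 0.624 -0.782]] 0.022372679314429766 29.998697340488434 [-1.7200125   1.34531677  2.4397082 ]
```

Request:
carry_out(deltas=[{"gripper": 0,"tx": -0.03,"ty": -0.25,"tz": -0.05,"turn": 0},{"gripper": 0,"tx": -0.03,"ty": -0.25,"tz": -0.05,"turn": 0},{"gripper": 0,"tx": -0.03,"ty": -0.25,"tz": -0.03,"turn": 0},{"gripper": 0,"tx": -0.03,"ty": -0.22,"tz": 0,"turn": 0},{"gripper": 0,"tx": 0,"ty": 0,"tz": 0,"turn": 0}])

```text
time: 8.6
eef_pos: [0.5269, 0.1111, 0.147]
tcp_rot: [[0.788, 0.616, 0.003], [0.616, -0.788, -0.001], [0.002, 0.003, -1.0]]
contact_force: [1.7, -4.0, 4.1]
gripper_width: 0.0228
finger_force: 30.0
```

```bash
python3 - <<'E'
from plan import *
plan(7,5,-2.5)
s=arm.get_state();print(s["gripper_width"],s["finger_force"],s["contact_force"])
E
```

```text
crank 0.625 rad r 0.0635  Ftan -1.7 Frad -4.0 Fz 4.1 z 0.1470 j6 0.99
tx 0.77 ty -0.21 turn -2.5
tx 0.79 ty 0.07 turn -2.5
tx 0.77 ty 0.20 turn -2.5
tx 0.72 ty 0.32 turn -2.5
tx 0.66 ty 0.44 turn -2.5
0.02277650392219469 30.00075727701187 [ 1.7243037  -3.99323071  4.08397371]
```

Request:
carry_out(deltas=[{"gripper": 0,"tx": 0.77,"ty": -0.15,"tz": -0.03,"turn": -2.5},{"gripper": 0,"tx": 0.79,"ty": 0.07,"tz": 0,"turn": -2.5},{"gripper": 0,"tx": 0.77,"ty": 0.2,"tz": 0,"turn": -2.5},{"gripper": 0,"tx": 0.72,"ty": 0.32,"tz": 0,"turn": -2.5},{"gripper": 0,"tx": 0,"ty": 0,"tz": 0,"turn": 0}])

```text
time: 9.02
eef_pos: [0.5527, 0.129, 0.1467]
tcp_rot: [[0.667, 0.745, 0.001], [0.745, -0.667, -0.0], [0.0, 0.001, -1.0]]
contact_force: [2.2, -1.5, 1.3]
gripper_width: 0.0223
finger_force: 30.0
```

```bash
python3 - <<'E'
from plan import *
plan(7,5,-2.5)
s=arm.get_state();print(s["gripper_width"],s["finger_force"],s["contact_force"])
E
```

```text
crank 1.118 rad r 0.0650  Ftan 1.7 Frad -2.1 Fz 1.3 z 0.1467 j6 0.84
tx 0.66 ty 0.45 turn -2.5
tx 0.58 ty 0.55 turn -2.5
tx 0.48 ty 0.63 turn -2.5
tx 0.37 ty 0.70 turn -2.5
tx 0.25 ty 0.75 turn -2.5
0.022297075213861837 29.999789893627167 [ 2.22435815 -1.48767476  1.33660406]
```

Request:
carry_out(deltas=[{"gripper": 0,"tx": 0.66,"ty": 0.45,"tz": 0,"turn": -2.5},{"gripper": 0,"tx": 0.58,"ty": 0.55,"tz": 0,"turn": -2.5},{"gripper": 0,"tx": 0.48,"ty": 0.63,"tz": 0,"turn": -2.5},{"gripper": 0,"tx": 0.37,"ty": 0.7,"tz": 0,"turn": -2.5},{"gripper": 0,"tx": 0.25,"ty": 0.75,"tz": 0,"turn": -2.5}])

```text
time: 9.43
eef_pos: [0.5903, 0.1296, 0.1466]
tcp_rot: [[0.491, 0.871, -0.002], [0.871, -0.491, 0.0], [-0.0, -0.002, -1.0]]
contact_force: [-3.6, 1.5, 3.0]
gripper_width: 0.0221
finger_force: 30.0
```

```bash
python3 - <<'E'
from plan import *
s=arm.get_state();print(s["gripper_width"],s["finger_force"],s["contact_force"],s["dq"].round(2))
plan(7,5,-2.5)
# ball by dark blob in wrist image near the pinch
import cv2
ci=arm.camera_info("wrist");im=arm.capture("wrist");cv2.imwrite("pics/w5.png",im[:,:,::-1])
print(arm.recognise("wrist","grip_pinch")[:2]); print("pinch",proj(ci,s["eef_pos"]-s["tcp_rot"][:,2]*.0188))
print(arm.recognise("wrist","crank")[:2],arm.recognise("wrist","grip_hinge")[:2])
E
```

```text
0.022105198415492085 30.001147985458374 [-3.57005252  1.5086407   3.02846599] [-0.06  0.11 -0.22  0.    0.11 -0.58]
crank 1.705 rad r 0.0651  Ftan -3.8 Frad 0.5 Fz 3.0 z 0.1466 j6 0.62
tx 0.13 ty 0.78 turn -2.5
tx 0.01 ty 0.79 turn -2.5
tx -0.12 ty 0.78 turn -2.5
tx -0.25 ty 0.75 turn -2.5
tx -0.37 ty 0.70 turn -2.5
[{'box': [302.6, 208.4, 343.9, 262.6], 'score': 0.8}]
pinch [323.1171821  249.90081833]
[{'box': [304.1, 196.1, 341.2, 292.8], 'score': 0.93}] [{'box': [305.6, 195.0, 345.3, 290.4], 'score': 0.62}]
```

Request:
carry_out(deltas=[{"gripper": 0,"tx": 0.15,"ty": 0.78,"tz": -0.04,"turn": -2.5},{"gripper": 0,"tx": 0.01,"ty": 0.79,"tz": 0,"turn": -2.5},{"gripper": 0,"tx": -0.12,"ty": 0.78,"tz": 0,"turn": -2.5},{"gripper": 0,"tx": -0.25,"ty": 0.75,"tz": 0,"turn": -2.5},{"gripper": 0,"tx": -0.37,"ty": 0.7,"tz": 0,"turn": -2.5}])

```text
time: 10.05
eef_pos: [0.6227, 0.1084, 0.1467]
tcp_rot: [[0.289, 0.957, -0.002], [0.957, -0.289, 0.001], [-0.0, -0.002, -1.0]]
contact_force: [-3.0, 3.3, 0.1]
gripper_width: 0.0225
finger_force: 30.0
```

```bash
python3 - <<'E'
from plan import *
s=arm.get_state();print(s["gripper_width"],s["finger_force"],s["contact_force"])
plan(7,5,-3)
E
```

```text
0.02246470253510894 30.000607073307037 [-3.0292599   3.33395219  0.061152  ]
crank 2.308 rad r 0.0651  Ftan -4.5 Frad -0.2 Fz 0.1 z 0.1467 j6 0.36
tx -0.49 ty 0.63 turn -3.0
tx -0.58 ty 0.54 turn -3.0
tx -0.67 ty 0.43 turn -3.0
tx -0.73 ty 0.31 turn -3.0
tx -0.77 ty 0.18 turn -3.0
```

Request:
carry_out(deltas=[{"gripper": 0,"tx": -0.49,"ty": 0.63,"tz": 0,"turn": -3},{"gripper": 0,"tx": -0.58,"ty": 0.54,"tz": 0,"turn": -3},{"gripper": 0,"tx": -0.67,"ty": 0.43,"tz": 0,"turn": -3},{"gripper": 0,"tx": -0.73,"ty": 0.31,"tz": 0,"turn": -3},{"gripper": 0,"tx": -0.77,"ty": 0.18,"tz": 0,"turn": -3}])

```text
time: 10.47
eef_pos: [0.6374, 0.0721, 0.1467]
tcp_rot: [[0.031, 1.0, -0.002], [1.0, -0.031, 0.001], [0.001, -0.002, -1.0]]
contact_force: [-2.8, 4.9, -0.5]
gripper_width: 0.0226
finger_force: 30.0
```

```bash
python3 - <<'E'
from plan import *
s=arm.get_state();print(s["gripper_width"],s["finger_force"],s["contact_force"])
plan(5,5,-4)
E
```

```text
0.02255777994933495 30.000516772270203 [-2.8402325   4.94611166 -0.45688379]
crank 2.919 rad r 0.0651  Ftan -5.2 Frad -2.4 Fz -0.5 z 0.1467 j6 0.04
tx -0.57 ty 0.02 turn -4.0
tx -0.56 ty -0.05 turn -4.0
tx -0.55 ty -0.14 turn -4.0
tx -0.52 ty -0.22 turn -4.0
tx -0.48 ty -0.30 turn -4.0
```

Request:
carry_out(deltas=[{"gripper": 0,"tx": -0.57,"ty": 0.02,"tz": 0,"turn": -4},{"gripper": 0,"tx": -0.56,"ty": -0.05,"tz": 0,"turn": -4},{"gripper": 0,"tx": -0.55,"ty": -0.14,"tz": 0,"turn": -4},{"gripper": 0,"tx": -0.52,"ty": -0.22,"tz": 0,"turn": -4},{"gripper": 0,"tx": -0.48,"ty": -0.3,"tz": 0,"turn": -4}])

```text
time: 10.88
eef_pos: [0.6336, 0.0444, 0.1467]
tcp_rot: [[-0.313, 0.95, -0.001], [0.95, 0.313, 0.001], [0.001, -0.001, -1.0]]
contact_force: [0.5, 4.6, -1.5]
gripper_width: 0.0223
finger_force: 30.0
```

```bash
python3 - <<'E'
from plan import *
s=arm.get_state();print(s["gripper_width"],s["finger_force"],s["contact_force"])
plan(3,5,-1)
E
```

```text
0.022302990305455104 29.999998211860657 [ 0.45215284  4.62699759 -1.49485788]
crank 3.352 rad r 0.0651  Ftan -4.5 Frad -1.2 Fz -1.5 z 0.1467 j6 -0.35
tx -0.25 ty -0.23 turn -1.0
tx -0.24 ty -0.24 turn -1.0
tx -0.23 ty -0.25 turn -1.0
tx -0.21 ty -0.27 turn -1.0
tx -0.19 ty -0.28 turn -1.0
```

Request:
carry_out(deltas=[{"gripper": 0,"tx": -0.25,"ty": -0.23,"tz": 0,"turn": -1},{"gripper": 0,"tx": -0.24,"ty": -0.24,"tz": 0,"turn": -1},{"gripper": 0,"tx": -0.23,"ty": -0.25,"tz": 0,"turn": -1},{"gripper": 0,"tx": -0.21,"ty": -0.27,"tz": 0,"turn": -1},{"gripper": 0,"tx": -0.19,"ty": -0.28,"tz": 0,"turn": -1}])

```text
time: 11.3
eef_pos: [0.6259, 0.029, 0.1468]
tcp_rot: [[-0.395, 0.919, -0.001], [0.919, 0.395, 0.0], [0.0, -0.001, -1.0]]
contact_force: [0.6, 5.3, -5.9]
gripper_width: 0.0225
finger_force: 30.0
```

```bash
python3 - <<'E'
from plan import *
s=arm.get_state();print(s["gripper_width"],s["finger_force"],s["contact_force"])
plan(1.5,5,0)
E
```

```text
0.02249925904454516 29.999362528324127 [ 0.55143972  5.27428701 -5.88779051]
crank 3.617 rad r 0.0656  Ftan -4.6 Frad -2.6 Fz -5.9 z 0.1468 j6 -0.47
tx -0.04 ty -0.18 turn 0.0
tx -0.08 ty -0.15 turn 0.0
tx -0.08 ty -0.15 turn 0.0
tx -0.07 ty -0.15 turn 0.0
tx -0.07 ty -0.15 turn 0.0
```

Request:
carry_out(deltas=[{"gripper": 0,"tx": -0.07,"ty": -0.17,"tz": 0.03,"turn": 0},{"gripper": 0,"tx": -0.13,"ty": -0.24,"tz": 0.03,"turn": 0},{"gripper": 0,"tx": -0.13,"ty": -0.24,"tz": 0,"turn": 0},{"gripper": 0,"tx": -0.12,"ty": -0.25,"tz": 0,"turn": 0},{"gripper": 0,"tx": 0,"ty": 0,"tz": 0,"turn": 0}])

```text
time: 11.72
eef_pos: [0.6197, 0.0209, 0.1467]
tcp_rot: [[-0.394, 0.919, 0.0], [0.919, 0.394, -0.0], [-0.0, 0.0, -1.0]]
contact_force: [-0.3, 2.5, -3.3]
gripper_width: 0.0226
finger_force: 30.0
```

```bash
python3 - <<'E'
from plan import *
s=arm.get_state();print(s["gripper_width"],s["finger_force"],s["contact_force"])
plan(0.45,5,0)
w=dict(np.load("w1.npz"));a=-.1435
for q in ((517,258),(527,85),(515,265),(350,102),(350,282)):
    p=ray(w,(q[0]/2.857+265,q[1]/2.857+105),.025 if q[0]>400 else .064)[:2]-C
    print(q,"vise y",-p[0]*np.sin(a)+p[1]*np.cos(a),"vise x",p[0]*np.cos(a)+p[1]*np.sin(a))
E
```

```text
0.022646959851350564 29.99951273202896 [-0.31987805  2.51173258 -3.34643598]
crank 3.771 rad r 0.0660  Ftan -1.6 Frad -2.0 Fz -3.3 z 0.1467 j6 -0.48
tx 0.07 ty -0.08 turn 0.0
tx -0.02 ty -0.05 turn 0.0
tx -0.02 ty -0.05 turn 0.0
tx -0.02 ty -0.05 turn 0.0
tx -0.02 ty -0.05 turn 0.0
(517, 258) vise y -0.1818243953281146 vise x -0.0423853869705944
(527, 85) vise y -0.17984270836984517 vise x 0.04544510130646373
(515, 265) vise y -0.18107866439767223 vise x -0.046122616838702335
(350, 102) vise y -0.08433811949115214 vise x 0.04239849138977936
(350, 282) vise y -0.08646557353281258 vise x -0.04120703632598499
```

```bash
python3 plan.py 2.4 5 0
```

```text
crank 3.771 rad r 0.0660  Ftan -1.6 Frad -2.0 Fz -3.3 z 0.1467 j6 -0.48
tx -0.01 ty -0.29 turn 0.0
tx -0.09 ty -0.26 turn 0.0
tx -0.08 ty -0.26 turn 0.0
tx -0.07 ty -0.26 turn 0.0
tx -0.06 ty -0.27 turn 0.0
```

Request:
carry_out(deltas=[{"gripper": 0,"tx": -0.03,"ty": -0.28,"tz": 0.05,"turn": 0},{"gripper": 0,"tx": -0.09,"ty": -0.26,"tz": 0,"turn": 0},{"gripper": 0,"tx": -0.08,"ty": -0.26,"tz": 0,"turn": 0},{"gripper": 0,"tx": -0.07,"ty": -0.26,"tz": 0,"turn": 0},{"gripper": 0,"tx": -0.06,"ty": -0.27,"tz": 0,"turn": 0}])

```text
time: 12.13
eef_pos: [0.6094, 0.0126, 0.1466]
tcp_rot: [[-0.395, 0.919, 0.002], [0.919, 0.395, -0.0], [-0.001, 0.001, -1.0]]
contact_force: [2.7, 1.7, 5.2]
gripper_width: 0.0224
finger_force: 30.0
```

```bash
python3 plan.py 0.6 5 0
```

```text
crank 3.973 rad r 0.0657  Ftan -3.2 Frad 0.1 Fz 5.2 z 0.1466 j6 -0.49
tx 0.05 ty -0.08 turn 0.0
tx -0.01 ty -0.07 turn 0.0
tx -0.01 ty -0.07 turn 0.0
tx -0.01 ty -0.07 turn 0.0
tx -0.01 ty -0.07 turn 0.0
```

Request:
carry_out(deltas=[{"gripper": 0,"tx": 0.03,"ty": -0.07,"tz": -0.03,"turn": 0},{"gripper": 0,"tx": -0.01,"ty": -0.07,"tz": 0,"turn": 0},{"gripper": 0,"tx": -0.01,"ty": -0.07,"tz": 0,"turn": 0},{"gripper": 0,"tx": -0.01,"ty": -0.07,"tz": 0,"turn": 0},{"gripper": 0,"tx": -0.01,"ty": -0.07,"tz": 0,"turn": 0}])

```text
time: 12.55
eef_pos: [0.6075, 0.012, 0.1467]
tcp_rot: [[-0.394, 0.919, 0.005], [0.919, 0.394, 0.001], [-0.001, 0.005, -1.0]]
contact_force: [11.6, 7.3, 0.7]
gripper_width: 0.0229
finger_force: 30.0
```

```bash
python3 plan.py 0.3 5 0
```

```text
crank 4.002 rad r 0.0652  Ftan -13.7 Frad 0.1 Fz 0.7 z 0.1467 j6 -0.50
tx 0.02 ty -0.04 turn 0.0
tx -0.01 ty -0.03 turn 0.0
tx -0.01 ty -0.03 turn 0.0
tx -0.00 ty -0.03 turn 0.0
tx -0.00 ty -0.03 turn 0.0
```

```bash
python3 - <<'E'
from h import *
import cv2
w=arm.capture("wrist");s=arm.capture("scene");t=arm.capture("top")
np.savez("w6.npz",**arm.camera_info("wrist"))
A=cv2.resize(w,(480,300));cv2.imwrite("pics/w6.png",w[:,:,::-1])
B=cv2.resize(s[150:250,250:410],(480,300),interpolation=cv2.INTER_CUBIC);D=cv2.resize(t[180:255,270:410],(320,171),interpolation=cv2.INTER_CUBIC)
o=np.zeros((600,800,3),np.uint8);o[:300,:480]=A;o[300:,:480]=B;o[:171,480:]=D
cv2.imwrite("pics/comp.png",o[:,:,::-1]);print(arm.get_state()["contact_force"])
E
```

```text
[10.22847656  8.30773932  0.32217984]
```

View pics/comp.png

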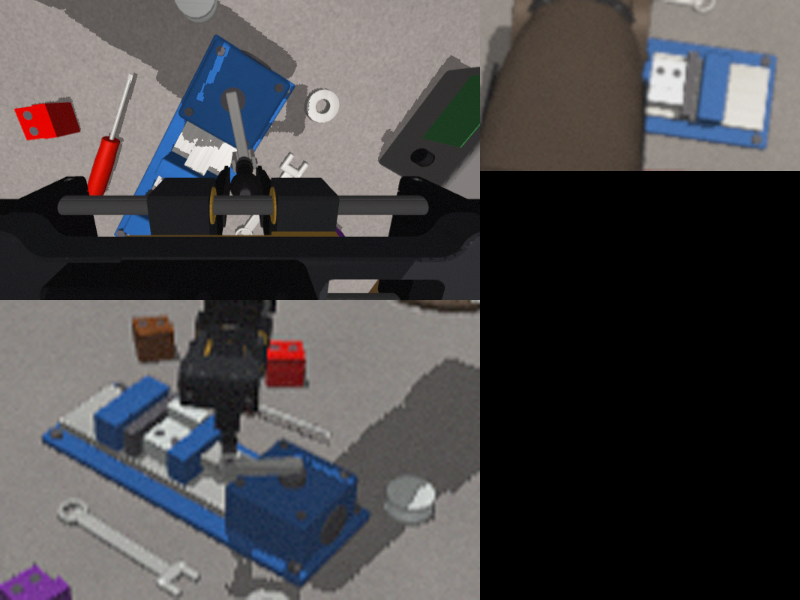

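Request:
carry_out(deltas=[{"gripper": 0,"tx": 0,"ty": 0.06,"tz": 0,"turn": 0},{"gripper": 0,"tx": 0,"ty": 0.06,"tz": 0,"turn": 0},{"gripper": 0,"tx": 0,"ty": 0,"tz": 0,"turn": 0}])

```text
time: 12.95
eef_pos: [0.6079, 0.0122, 0.1468]
tcp_rot: [[-0.395, 0.919, 0.003], [0.919, 0.395, 0.0], [-0.001, 0.003, -1.0]]
contact_force: [6.8, 4.8, 1.4]
gripper_width: 0.0228
finger_force: 30.0
```

```bash
python3 plan.py 0.3 1 0
```

```text
crank 3.995 rad r 0.0653  Ftan -8.3 Frad -0.3 Fz 1.4 z 0.1468 j6 -0.49
tx 0.02 ty -0.04 turn 0.0
```

Request:
carry_out(deltas=[{"gripper": 0,"tx": 0,"ty": 0.08,"tz": 0,"turn": 0},{"gripper": 0,"tx": 0,"ty": 0.06,"tz": 0,"turn": 0},{"gripper": 0.5,"tx": 0,"ty": 0,"tz": 0,"turn": 0},{"gripper": 0.5,"tx": 0,"ty": 0,"tz": 0,"turn": 0},{"gripper": 0.5,"tx": 0,"ty": 0,"tz": 0,"turn": 0}])

```text
time: 13.37
eef_pos: [0.6074, 0.0122, 0.1459]
tcp_rot: [[-0.395, 0.919, -0.002], [0.919, 0.395, -0.001], [0.0, -0.002, -1.0]]
contact_force: [0.1, 1.0, -0.1]
gripper_width: 0.037
finger_force: 0.0
```

Request:
carry_out(deltas=[{"gripper": 0.5,"tx": 0,"ty": 0,"tz": 0,"turn": 0},{"gripper": 0.5,"tx": 0,"ty": 0,"tz": -1.5,"turn": 0},{"gripper": 0.5,"tx": 0,"ty": 0,"tz": -2.5,"turn": 0},{"gripper": 0.5,"tx": 0,"ty": 0,"tz": -2.5,"turn": 0},{"gripper": 0.5,"tx": 0,"ty": 0,"tz": 0,"turn": 0}])

```text
time: 13.78
eef_pos: [0.6095, 0.0122, 0.2156]
tcp_rot: [[-0.395, 0.919, 0.006], [0.919, 0.395, -0.001], [-0.003, 0.005, -1.0]]
contact_force: [1.2, 0.9, 0.7]
gripper_width: 0.0478
finger_force: 0.0
```

```bash
python3 - <<'E'
from h import *
import cv2
s=arm.get_state();print(s["eef_pos"],s["contact_force"],s["gripper_width"])
ci=arm.camera_info("wrist");np.savez("w7.npz",**ci);im=arm.capture("wrist");cv2.imwrite("pics/w7.png",im[:,:,::-1])
for n in("grip_pinch","grip_hinge","jaw","bracket"):print(n,arm.recognise("wrist",n)[:2])
C=np.array([.5725,.067])
for u in(3.95,4.0,4.05):
  for f in (1.4,1.5,1.57,1.6):
    a=np.pi-.1435-u;d=np.array([np.cos(a),np.sin(a),0]);h=np.r_[C,.108]+.065*d;b=h+.056*(-d*np.cos(f)+np.array([0,0,np.sin(f)]))
    print(u,f,proj(ci,h).round(1),proj(ci,b).round(1))
g=cv2.cvtColor(im,cv2.COLOR_RGB2GRAY);p=proj(ci,b).astype(int);x0,y0=p[0]-45,p[1]-45
sub=cv2.resize(g[y0:y0+90,x0:x0+90],None,fx=4,fy=4,interpolation=cv2.INTER_CUBIC)
c=cv2.HoughCircles(cv2.medianBlur(sub,5),cv2.HOUGH_GRADIENT,1.5,30,param1=80,param2=25,minRadius=30,maxRadius=80)
print([(x/4+x0,y/4+y0,r/4) for x,y,r in c[0][:4]] if c is not None else None)
E
```

```text
[0.60948179 0.01222204 0.21558834] [1.18328393 0.91649489 0.70489651] 0.047812212614839054
grip_pinch [{'box': [308.1, 190.5, 338.3, 226.5], 'score': 0.97}]
grip_hinge [{'box': [303.5, 122.3, 340.1, 226.3], 'score': 0.6}]
jaw [{'box': [225.3, 161.8, 303.6, 240.5], 'score': 0.63}]
bracket [{'box': [75.9, 134.0, 141.3, 174.5], 'score': 0.88}, {'box': [222.1, 214.2, 267.7, 253.7], 'score': 0.7}]
3.95 1.4 [323.7 195. ] [321.6 200.3]
3.95 1.5 [323.7 195. ] [323.  206.8]
3.95 1.57 [323.7 195. ] [324.  211.3]
3.95 1.6 [323.7 195. ] [324.5 213.1]
4.0 1.4 [320.6 195.5] [318.3 201. ]
4.0 1.5 [320.6 195.5] [319.5 207.5]
4.0 1.57 [320.6 195.5] [320.2 212. ]
4.0 1.6 [320.6 195.5] [320.6 213.8]
4.05 1.4 [317.5 196. ] [315.1 201.4]
4.05 1.5 [317.5 196. ] [315.8 208. ]
4.05 1.57 [317.5 196. ] [316.4 212.5]
4.05 1.6 [317.5 196. ] [316.6 214.4]
[(np.float64(324.4375), np.float64(212.3125), np.float32(14.737499)), (np.float64(295.9375), np.float64(192.8125), np.float32(19.7625)), (np.float64(324.0625), np.float64(196.1875), np.float32(7.7625)), (np.float64(322.5625), np.float64(244.1875), np.float32(18.525))]
```

```bash
python3 -c "
from station import arm
print(arm.job_done())"
```

```text
the job is handed in; nothing more can be done
None
```

The job is handed in, with no verdict returned: the bracket is clamped at a crank angle of about 3.95 rad, with about 14 N read at the grip. That is above the 7–11 N firm band but under the 18 N marking limit. The grip stands upright and is released, but my first pinch slipped, so the crank had already turned from about 0.07 to 0.6 rad with the grip at about 1.4 rad before I regripped, finished the fold and wound on.

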